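# Wipe nutshells off the chopping board

### The arm

A 6-joint arm with a two-finger parallel gripper is mounted at the origin on a cart in front of the work surface, level with it; the furniture and walls round the work are solid. World frame = base frame: x ahead of the robot, y to its left, z up, the work surface at z = 0. Lengths are in mm, angles in rad, forces in N, time in s.
With the tool pointing down it reaches from about 350 to 975 mm from the base axis. Payload 7.1 kg.
Tool frame: the origin (TCP) lies at the very end of the fingers, on their centre line; the grasp point (between the pads) lies 19 mm behind it (env.hold_point_z is the distance from the TCP to the grasp point, in mm); z points along the fingers, y is the line along which they close (so a half turn about z gives the same grasp; the last joint's range is limited). The gripper opens to 88 mm and grips with 3 to 60 N. Pads are 20 mm wide; open, the fingers measure 115 mm over their backs; the gripper's body (75 mm by 178 mm) begins 61 mm behind the grasp point.
Start: joints at [-1.128, 0.423, 1.63, -0, 1.089, -0.019], TCP at [278.489, -559.507, 222.675] pointing down, gripper open.
Joint ranges: [-3, 3], [-0.9, 2.11], [0.09, 2.58], [-1.31, 4.45], [0.11, 2.69], [-2.54, 2.54]. Speed limits (rad/s): [2.39, 2.39, 3.01, 3.14, 3.14, 3.14].

### API

Orientations are given as a unit quaternion [x, y, z, w].
In Python, from rig import sensors, vision, hand_in, env gives the robot as it stands.
- The arm moves only by the shell command python3 -m pendant 'ROWS' [FORCE]. ROWS is JSON, a list of rows, each a list of 3 entries, a list of its own where there are three numbers: the opening, from -1 (shut) to 1 (fully open), then the shift along the tool's x, y, z normalised to -1 to 1, where 1 is 40 cm, then the turn about the tool's z normalised to -1 to 1, where 1 is 90 degrees. In form: [[fingers, [dx, dy, dz], spin], ...]. A call has 1 to 10 rows; each row is the pose to reach, as a shift and turn from the pose commanded when the call began, along the tool's axes at that moment; what a row does not reach only later rows make up. A row lasts 1/12 s, in which the tool goes at most 41.7 mm and 7.16 degrees, less where a joint would pass 70% of its speed; a pose out of reach is approached as far as the arm can. A call with a number of a shift or a turn outside -1 to 1 is refused whole. A call with a gripper value outside its range is refused whole. The fingers move at their own pace and stop on an object; FORCE is the grip in N (left out, the last holds). Time passes only in rows, so rows that repeat a pose let the fingers close. It gives the time, the measured TCP pose, the force, the opening and the grip force at its end, in the units of the state.
- sensors.sense(): the state, without advancing time (a new reading comes with each control period).
- vision.snapshot(name): name is "scene" or "top" or "wrist"; returns a dict with "image" (480x640x3 uint8, red, green, blue), "intrinsics" (3x3 intrinsics, pixels), "R" (3x3) and "t" (3): a world point X has camera coordinates R X + t. Camera axes: x right, y down, z forward; pixel columns grow to the right and rows downward; lengths in mm; the calibration is good to about 2 mm. A picture is of the moment at which its call begins. There is no depth.
- hand_in(): hands the job in; it is judged then, once.
The state is a dict: "time": time; "joints": joint angles; "joint_velocities": joint speeds; "effort": joint torques, N m; "ee_pos": TCP position; "tcp_rot": TCP orientation; "contact_force": force on the tool from outside, world axes, zero at the start; "moment": the same for the moment, N m; "width": finger opening in mm; "grip_force": force on a finger pad.
Only numpy, scipy, OpenCV 4.12 (cv2) and the standard library are available. Lean on these libraries where they do the work, as an engineer would, in place of code of your own. Each camera call takes 0.05 s, during which the arm holds its last target. There are 200 camera calls.

### The job

Hold the scraper block and wipe all five walnut shells off the chopping board into the steel tray at its end, without touching the shells with the gripper itself. Then stand the scraper upright on its foot on the cleared board and let go of it. Leave the tin, the fork and the clothes peg where they are.

Things in the scene. Friction and masses are not known exactly. Their poses are not given: they have to be found in the camera images.
- board: light wooden chopping board with darker end battens, fixed; 220 mm along its own x, 320 mm along its own y (y runs roughly left-right), top face 24 mm above the worktop. Origin: centre of its underside, on the worktop.
- tray: low open rectangular dark steel tray, fixed, butted against one of the two short ends of the board (left or right), 3 mm from it; 240 mm along x, 130 mm along y, same axes as the board; walls 3 mm thick with the rim 18 mm above the worktop (6 mm below the board's top), inner floor 6 mm above the worktop. Origin: centre of its underside, on the worktop.
- scraper: loose scraper block of about 0.18 kg standing upright in front of the board: a black rubber foot 34 mm (own x) by 160 mm (own y) by 16 mm high, carrying a wooden grip ridge 22 mm thick (x), 110 mm long (y), from 16 to 64 mm above the underside. Either long face wipes. Origin: centre of its underside; z up.
- shell_0: loose half walnut shell lying on the board, cut face down, 32 to 37 mm long, 28 to 33 mm wide, 14 mm high, 12 g. Origin: centre of the round part of its cut face.
- shell_1: loose half walnut shell lying on the board, cut face down, 32 to 37 mm long, 28 to 33 mm wide, 14 mm high, 12 g. Origin: centre of the round part of its cut face.
- shell_2: loose half walnut shell lying on the board, cut face down, 32 to 37 mm long, 28 to 33 mm wide, 14 mm high, 12 g. Origin: centre of the round part of its cut face.
- shell_3: loose half walnut shell lying on the board, cut face down, 32 to 37 mm long, 28 to 33 mm wide, 14 mm high, 12 g. Origin: centre of the round part of its cut face.
- shell_4: loose half walnut shell lying on the board, cut face down, 32 to 37 mm long, 28 to 33 mm wide, 14 mm high, 12 g. Origin: centre of the round part of its cut face.
- shell_0_mid (a point): point inside shell_0, 6 mm above its cut face.
- shell_1_mid (a point): point inside shell_1, 6 mm above its cut face.
- shell_2_mid (a point): point inside shell_2, 6 mm above its cut face.
- shell_3_mid (a point): point inside shell_3, 6 mm above its cut face.
- shell_4_mid (a point): point inside shell_4, 6 mm above its cut face.
- tin: bystander: short food tin, 86 mm diameter, 40 mm high, standing near the board's other short end, away from the tray. Origin: centre of underside.
- fork: bystander: metal fork lying on the left of the worktop, 204 mm long. Origin: below its middle.
- peg: bystander: clothes peg lying flat on the right, 72 x 15 x 12 mm. Origin: centre of underside.

How it is judged (in metres and radians):
At the end, for the whole second after the job is handed in: All five shells lie at rest in the tray (their middles inside its walls and no higher than 35 mm above the worktop); the scraper is at rest upright (within 0.12 rad) with its foot on top of the board (its centre over the board, to within 5 mm beyond the edge) (x of shell_0_mid in the frame of tray between -0.115 and 0.115 m and y of shell_0_mid in the frame of tray between -0.06 and 0.06 m and z of each of shell_0_mid, shell_1_mid, shell_2_mid, shell_3_mid, shell_4_mid in the frame of tray below 0.035 m and linear speed of each of shell_0, shell_1, shell_2, shell_3, shell_4, scraper below 0.03 m/s and x of shell_1_mid in the frame of tray between -0.115 and 0.115 m and y of shell_1_mid in the frame of tray between -0.06 and 0.06 m and x of shell_2_mid in the frame of tray between -0.115 and 0.115 m and y of shell_2_mid in the frame of tray between -0.06 and 0.06 m and x of shell_3_mid in the frame of tray between -0.115 and 0.115 m and y of shell_3_mid in the frame of tray between -0.06 and 0.06 m and x of shell_4_mid in the frame of tray between -0.115 and 0.115 m and y of shell_4_mid in the frame of tray between -0.06 and 0.06 m and x of scraper in the frame of board between -0.115 and 0.115 m and y of scraper in the frame of board between -0.165 and 0.165 m and z of scraper in the frame of board between 0.018 and 0.03 m and angle between scraper's own z axis and vertical below 0.12 rad); the robot touches nothing.
It fails at once if the gripper or arm itself touches a shell (contact force between any of the fingers, the arm and shell_0 above 0.3 N or contact force between any of the fingers, the arm and shell_1 above 0.3 N or contact force between any of the fingers, the arm and shell_2 above 0.3 N or contact force between any of the fingers, the arm and shell_3 above 0.3 N or contact force between any of the fingers, the arm and shell_4 above 0.3 N).
It fails at once if a bystander (tin, fork or peg) is moved by more than 30 mm (distance of any of tin, fork, peg from where it was at the start of the episode above 0.03 m).
It also fails if it takes over 54 s, if anything falls off the work surface, if the arm or the gripper's body presses on something with over 40 N, if the wrist force passes 120 N, or if a joint passes its speed limit or range.

## Working session

There is one attempt and no reset: what is moved stays moved. The work goes in short steps, Python scripts to look and compute and a shell command to move; the robot and the scene stay as the last step left them, time stands still between calls to the robot, and variables do not carry over. Pictures are saved under pics/ and viewed, at most 10 in all, crops included, and the job is handed in when it is done.

```bash
mkdir -p pics; python3 - <<'E'
from rig import sensors, vision, env
import cv2,pickle
for n in("top","scene"):
    s=vision.snapshot(n); pickle.dump(s,open(n+".pkl","wb"))
    cv2.imwrite(f"pics/{n}0.png",cv2.resize(s["image"][:,:,::-1],(800,600)))
    print(n,s["intrinsics"],s["R"],s["t"])
print(sensors.sense())
E
```

```text
top [[505.22447944   0.         316.99900721]
 [  0.         505.22447944 242.04696404]
 [  0.           0.           1.        ]] [[ 0.02525037 -0.99956861  0.01500042]
 [-0.9951832  -0.02655575 -0.09436727]
 [ 0.09472491 -0.01254536 -0.99542444]] [  -8.28778548  570.14029206 1206.3815729 ]
scene [[567.65003123   0.         311.73746176]
 [  0.         567.65003123 232.70235223]
 [  0.           0.           1.        ]] [[-0.96894081  0.24702941 -0.01140918]
 [ 0.21729096  0.82845532 -0.51618449]
 [-0.11806075 -0.50263133 -0.85640143]] [ 551.7195166  -105.97963319 1434.71422009]
{'time': 0.1, 'joints': array([-1.12799101e+00,  4.23768336e-01,  1.63059093e+00,  1.51878846e-05,
        1.08861397e+00, -1.90169725e-02]), 'joint_velocities': array([ 2.50841073e-04, -1.37474447e-03, -2.51375186e-03, -8.50782341e-04,
       -2.21255755e-04,  9.10984914e-05]), 'effort': array([ 2.53917751e-04, -5.45611238e+01, -2.74323785e+01,  6.45713601e-02,
        1.88840559e-02, -6.41519409e-05]), 'ee_pos': array([ 278.29170195, -559.06807305,  221.98588821]), 'tcp_rot': array([ 9.73458846e-01,  2.28861091e-01, -1.38601815e-04, -6.76269163e-04]), 'contact_force': array([-0.04842463,  0.05994688, -0.56919922]), 'moment': array([ 0.05749676, -0.04529171,  0.01334796]), 'grip_force': 0.0, 'width': 87.98598881616091}
```

View pics/top0.png

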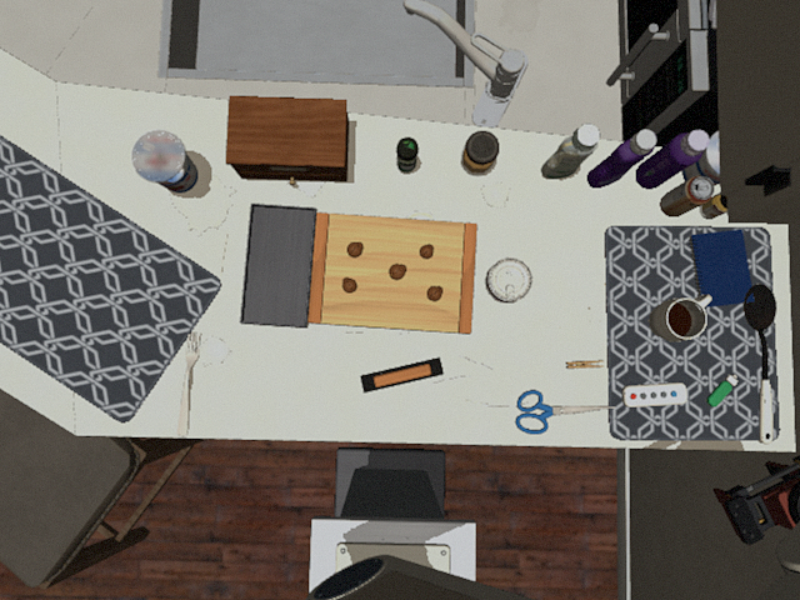

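View pics/scene0.png

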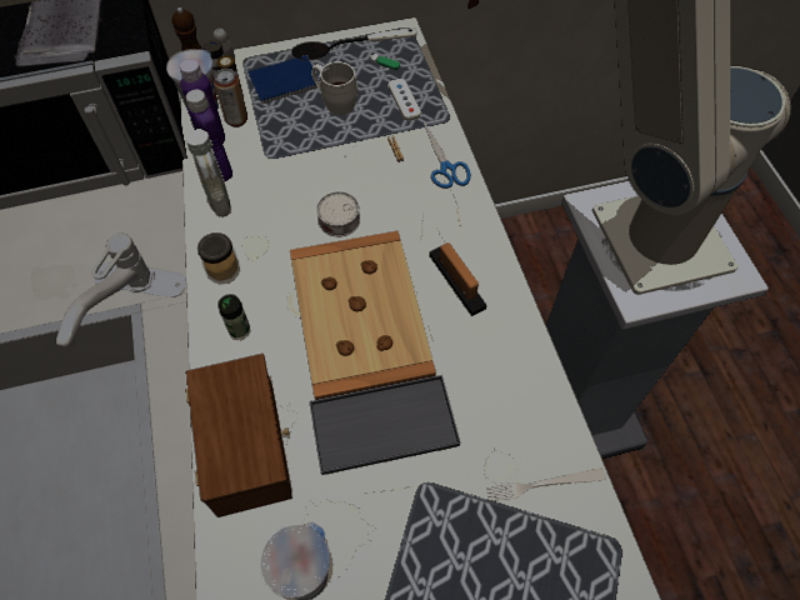

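The top view shows the tray at the left end (x 242–316), the board (310–476, 213–333), five shells at (355,249), (349,285), (398,271), (427,251) and (435,293), the scraper around (402,375) and the tin at (509,280). I'll enlarge this area.

```bash
python3 - <<'E'
import cv2,pickle
s=pickle.load(open("top.pkl","rb"))
c=s["image"][152:328,184:432,::-1]
cv2.imwrite("pics/crop1.png",cv2.resize(c,None,fx=3.2,fy=3.2,interpolation=cv2.INTER_CUBIC))
E
```

```text
(no output)
```

View pics/crop1.png

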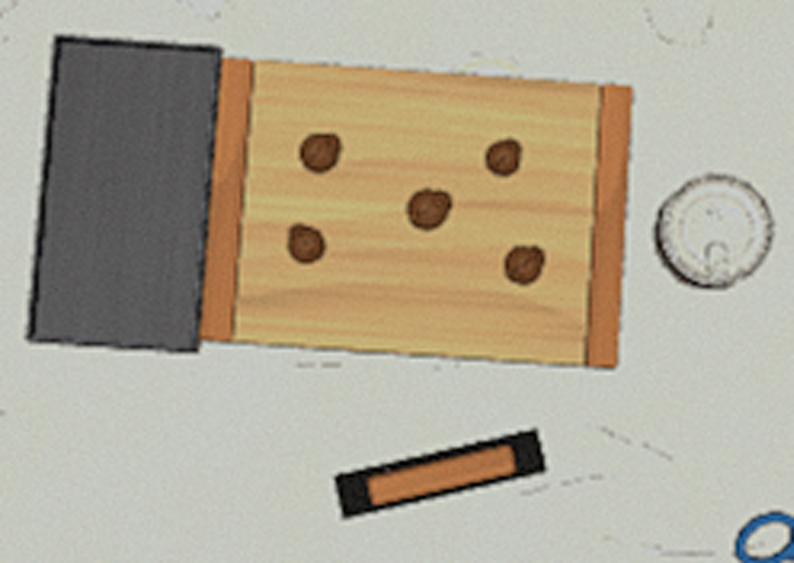

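The crop shows the board top corners at (221,57), (633,87), (616,367) and (200,341). The tray corners are (56,36), (221,47), (198,351) and (28,340). The scraper foot corners are (335,478), (537,429), (546,471) and (344,518).

```bash
cat > h.py <<'E'
import numpy as np,pickle
from scipy.spatial.transform import Rotation as Ro
def w(s,p,z):
    K,R,t=s["intrinsics"],s["R"],s["t"]
    d=R.T@np.linalg.inv(K)@np.array([p[0],p[1],1.]); c=-R.T@t
    return c+d*(z-c[2])/d[2]
def crop(s,p,z): return w(s,(184+p[0]/3.2-.35,152+p[1]/3.2-.35),z)
E
python3 - <<'E'
from h import *
s=pickle.load(open("top.pkl","rb"))
np.set_printoptions(precision=1,suppress=True)
def quad(n,ps,z):
    q=np.array([crop(s,p,z)[:2] for p in ps]); e=np.roll(q,-1,0)-q
    print(n,q.mean(0),"sides",np.linalg.norm(e,axis=1),"ang",np.degrees(np.arctan2(e[:,1],e[:,0]))); return q
b=quad("board",[(221,57),(633,87),(616,367),(200,341)],24);print(b)
t=quad("tray",[(56,36),(221,47),(198,351),(28,340)],18);print(t)
f=quad("foot",[(335,478),(537,429),(546,471),(344,518)],16)
quad("ridge",[(368,480),(513,443),(517,471),(371,507)],64)
yaw=np.arctan2(*( (b[0]-b[1])+(b[3]-b[2]))[::-1])-np.pi/2
c=b.mean(0);A=np.array([[np.cos(yaw),np.sin(yaw)],[-np.sin(yaw),np.cos(yaw)]])
print("yaw deg",np.degrees(yaw))
for p in [(321,152),(306,243),(429,209),(504,157),(524,264)]:
    x=crop(s,p,32)[:2];print("shell",x,"board",A@(x-c))
x=crop(s,(716,231),40)[:2];print("tin",x,A@(x-c))
E
```

```text
board [630.   14.8] sides [320.  217.7 317.5 220.5] ang [-92.6 177.3  87.9  -2. ]
[[ 746.7  170.2]
 [ 732.2 -149.5]
 [ 514.8 -139.3]
 [ 526.3  177.9]]
tray [640.  240.1] sides [128.4 237.2 129.9 237.2] ang [-92.2 177.9  87.8  -2.5]
[[761.  299.5]
 [756.  171.2]
 [519.  179.9]
 [524.  309.7]]
foot [430.3  -7.9] sides [158.5  32.6 157.8  31. ] ang [ -75.  -166.8  104.4   14.5]
ridge [430.3  -7.9] sides [109.6  20.6 110.   19.7] ang [ -74.3 -170.7  105.2    8. ]
yaw deg -2.3390063933848784
shell [673.   90.1] board [39.9 77. ]
shell [602.6  99.3] board [-30.8  83.3]
shell [631.3   6.4] board [ 1.6 -8.4]
shell [673.1 -50.1] board [ 45.7 -63.1]
shell [591. -67.] board [-35.6 -83.4]
tin [ 619.2 -211.9] [  -1.5 -226.9]
```

```bash
cat > go.py <<'E'
import sys
from h import *
from rig import sensors
# usage: go.py x y z yaw(tool y, world deg)  -> normalised row numbers
def go(x,y,z,a):
    st=sensors.sense(); M=Ro.from_quat(st["tcp_rot"]).as_matrix()
    d=M.T@(np.array([x,y,z])-st["ee_pos"])
    cur=np.degrees(np.arctan2(M[1,1],M[0,1])); da=(a-cur+180)%360-180
    print("rows",np.round(d/400,4),"spin",round(-da/90,4),"| pos",st["ee_pos"].round(1),"yaw",round(cur,2),"w",round(st["width"],1),"t",round(st["time"],2),"j6",st["joints"][5].round(2))
go(*map(float,sys.argv[1:5]))
E
R='[1,[0.7,-0.8,0],-0.79]'
python3 -m pendant '[[1,[0.7,-0.8,0],-0.79],[1,[0.7,-0.8,0],-0.79],[1,[0.7,-0.8,0],-0.79],[1,[0.7,-0.8,0],-0.79],[1,[0.7,-0.8,0],-0.79],[1,[0.7,-0.8,0],-0.79],[1,[0.7,-0.8,0],-0.79],[1,[0.7,-0.8,0],-0.79],[1,[0.7,-0.8,0],-0.79],[1,[0.7,-0.8,0],-0.79]]' 40
python3 go.py 430.3 -7.9 120 14.7
```

```text
time: 0.93
ee_pos: [384.2, -154.6, 222.7]
tcp_rot: [0.657, 0.754, 0.0, -0.0]
contact_force: [0.7, 0.1, -0.4]
width: 87.7
grip_force: 0.0
rows [0.3475 0.1645 0.2567] spin -0.0757 | pos [ 384.2 -154.6  222.7] yaw 7.88 w 87.7 t 0.93 j6 -0.55
```

```bash

python3 -m pendant '[[1,[0.3475,0.1645,0.2567],-0.0757],[1,[0.3475,0.1645,0.2567],-0.0757],[1,[0.3475,0.1645,0.2567],-0.0757],[1,[0.3475,0.1645,0.2567],-0.0757],[1,[0.3475,0.1645,0.2567],-0.0757],[1,[0.3475,0.1645,0.2567],-0.0757],[1,[0.3475,0.1645,0.2567],-0.0757]]'
python3 go.py 430.3 -7.9 34 14.7
python3 - <<'E'
from rig import vision
import cv2
s=vision.snapshot("wrist");cv2.imwrite("pics/w1.png",s["image"][:,:,::-1])
E
```

```text
time: 1.52
ee_pos: [430.8, -9.5, 119.4]
tcp_rot: [0.612, 0.791, -0.001, -0.001]
contact_force: [0.1, 0.0, 0.5]
width: 88.1
grip_force: 0.0
rows [0.004  0.0003 0.2135] spin -0.0021 | pos [430.8  -9.5 119.4] yaw 14.51 w 88.1 t 1.52 j6 -0.3
```

View pics/w1.png

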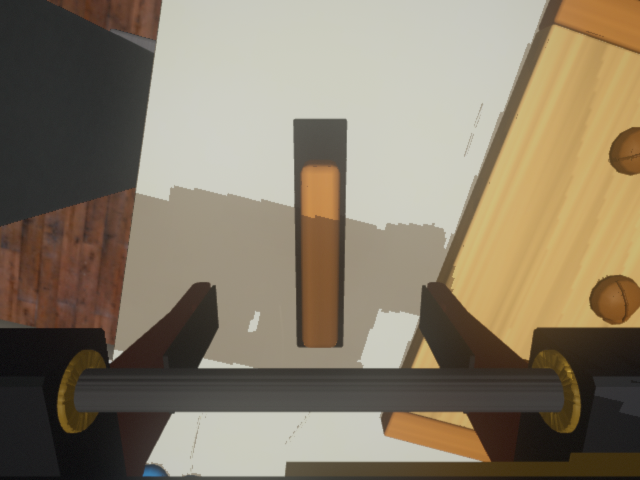

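The wrist view shows the scraper ridge centred (columns 301–342) between the fingers (215 and 425) and aligned with them. I'll go down and close.

```bash

python3 -m pendant '[[1,[0.003,0,0.2135],0],[1,[0.003,0,0.2135],0],[1,[0.003,0,0.2135],0],[1,[0.003,0,0.2135],0],[-0.6,[0.003,0,0.2135],0],[-0.6,[0.003,0,0.2135],0],[-0.6,[0.003,0,0.2135],0],[-0.6,[0.003,0,0.2135],0],[-1,[0.003,0,0.2135],0],[-1,[0.003,0,0.2135],0]]' 45
python3 go.py 430.3 -7.9 150 14.7
```

```text
time: 2.4
ee_pos: [431.7, -8.9, 35.6]
tcp_rot: [0.613, 0.79, 0.001, 0.001]
contact_force: [0.1, 0.3, -0.4]
width: 51.5
grip_force: 0.0
rows [ 0.0032 -0.0022 -0.286 ] spin -0.0036 | pos [431.7  -8.9  35.6] yaw 14.38 w 51.5 t 2.4 j6 -0.3
```

```bash

python3 -m pendant '[[-1,[0,0,0],0],[-1,[0,0,0],0],[-1,[0,0,0],0],[-1,[0,0,0],0],[-1,[0,0,0],0],[-1,[0,0,0],0],[-1,[0,0,0],0],[-1,[0,0,0],0],[-1,[0,0,0],0],[-1,[0,0,0],0]]' 45
python3 go.py 430.3 -7.9 150 14.7
```

```text
time: 3.23
ee_pos: [430.8, -8.9, 34.5]
tcp_rot: [0.613, 0.79, -0.0, -0.0]
contact_force: [-0.1, -0.3, -2.0]
width: 21.6
grip_force: 45.0
rows [ 0.0028 -0.0008 -0.2888] spin -0.0036 | pos [430.8  -8.9  34.5] yaw 14.37 w 21.6 t 3.23 j6 -0.3
```

```bash

python3 -m pendant '[[-1,[0,0,-0.06],0],[-1,[0,0,-0.12],0],[-1,[0,0,-0.18],0],[-1,[0,0,-0.24],0],[-1,[0,0,-0.29],0],[-1,[0,0,-0.29],0],[-1,[0,0,-0.29],0]]' 45
python3 go.py 629.6 -117.3 150 87.66
```

```text
time: 3.82
ee_pos: [431.5, -9.0, 151.2]
tcp_rot: [0.613, 0.79, 0.001, 0.001]
contact_force: [0.1, 0.3, -2.9]
width: 21.6
grip_force: 45.0
rows [-0.3853  0.4125  0.0041] spin -0.8143 | pos [431.5  -9.  151.2] yaw 14.37 w 21.6 t 3.82 j6 -0.3
```

```bash

python3 -m pendant '[[-1,[-0.04,0.04,0],-0.08],[-1,[-0.08,0.08,0],-0.16],[-1,[-0.12,0.13,0],-0.24],[-1,[-0.16,0.17,0],-0.32],[-1,[-0.2,0.21,0],-0.4],[-1,[-0.24,0.26,0],-0.48],[-1,[-0.28,0.3,0],-0.56],[-1,[-0.32,0.34,0],-0.64],[-1,[-0.36,0.38,0],-0.72],[-1,[-0.385,0.4125,0],-0.79]]' 45
python3 go.py 629.6 -117.3 80 87.66
```

```text
time: 4.65
ee_pos: [629.3, -118.2, 147.8]
tcp_rot: [0.037, 0.999, 0.0, -0.001]
contact_force: [-0.1, -0.1, -2.4]
width: 21.9
grip_force: 45.0
rows [-0.0011  0.0022  0.1695] spin -0.0207 | pos [ 629.3 -118.2  147.8] yaw 85.8 w 21.9 t 4.65 j6 -1.7
```

```bash

python3 -m pendant '[[-1,[0,0.002,0.06],-0.0207],[-1,[0,0.002,0.12],-0.0207],[-1,[0,0.002,0.17],-0.0207],[-1,[0,0.002,0.17],-0.0207],[-1,[0,0.002,0.17],-0.0207],[-1,[0,0.002,0.17],-0.0207]]' 45
python3 go.py 629.6 -117.3 60 87.66
python3 - <<'E'
from rig import vision
import cv2,pickle
s=vision.snapshot("scene");pickle.dump(s,open("s2.pkl","wb"))
cv2.imwrite("pics/s2.png",cv2.resize(s["image"][140:400,200:420,::-1],None,fx=2.3,fy=2.3,interpolation=cv2.INTER_CUBIC))
E
```

```text
time: 5.15
ee_pos: [629.1, -116.3, 82.3]
tcp_rot: [0.023, 1.0, 0.0, -0.0]
contact_force: [-0.5, -0.1, -1.6]
width: 21.6
grip_force: 45.0
rows [-0.0014 -0.0024  0.0556] spin -0.0036 | pos [ 629.1 -116.3   82.3] yaw 87.33 w 21.6 t 5.15 j6 -1.73
```

View pics/s2.png

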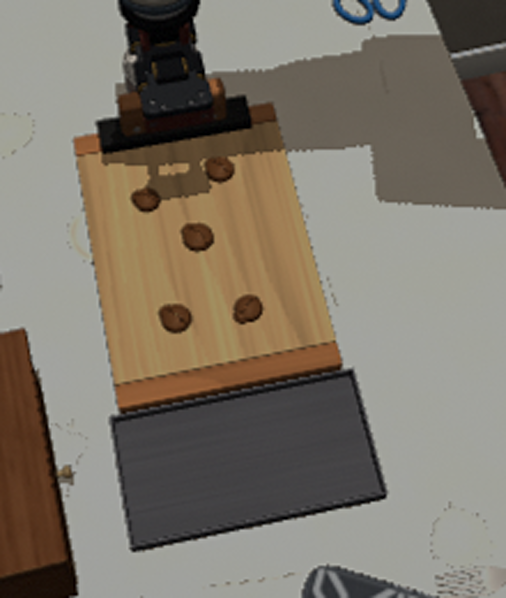

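The foot is level, sits behind all five shells and spans them. The nearest shell is at (219,168), and the foot runs (98,135)–(250,110). I'll lower it to the board.

```bash

python3 -m pendant '[[-1,[0,-0.002,0.03],-0.0036],[-1,[0,-0.002,0.05],-0.0036],[-1,[0,-0.002,0.0565],-0.0036],[-1,[0,-0.002,0.0565],-0.0036],[-1,[0,-0.002,0.0565],-0.0036],[-1,[0,-0.002,0.0565],-0.0036]]' 45
python3 go.py 642.4 197.6 59.5 87.66
```

```text
time: 5.7
ee_pos: [629.3, -117.2, 60.2]
tcp_rot: [0.02, 1.0, -0.0, 0.0]
contact_force: [0.4, -0.3, -3.0]
width: 21.6
grip_force: 45.0
rows [-5.000e-04  7.876e-01  1.800e-03] spin -0.0 | pos [ 629.3 -117.2   60.2] yaw 87.66 w 21.6 t 5.7 j6 -1.73
```

```bash

python3 -m pendant '[[-1,[0,0.02,0.001],0],[-1,[0,0.04,0.0015],0],[-1,[0,0.06,0.0015],0],[-1,[0,0.08,0.0015],0],[-1,[0,0.1,0.0015],0],[-1,[0,0.12,0.0015],0],[-1,[0,0.14,0.0015],0],[-1,[0,0.16,0.0015],0],[-1,[0,0.18,0.0015],0],[-1,[0,0.2,0.0015],0]]' 45
python3 go.py 642.4 197.6 59.5 87.66
```

```text
time: 6.53
ee_pos: [632.4, -36.4, 59.4]
tcp_rot: [0.02, 1.0, -0.0, -0.0]
contact_force: [-0.0, -0.2, -2.2]
width: 21.4
grip_force: 45.0
rows [-1.000e-03  5.855e-01 -3.000e-04] spin 0.0001 | pos [632.4 -36.4  59.4] yaw 87.67 w 21.4 t 6.53 j6 -1.61
```

```bash

python3 -m pendant '[[-1,[0,0.02,0],0],[-1,[0,0.04,0],0],[-1,[0,0.06,0],0],[-1,[0,0.08,0],0],[-1,[0,0.1,0],0],[-1,[0,0.12,0],0],[-1,[0,0.14,0],0],[-1,[0,0.16,0],0],[-1,[0,0.18,0],0],[-1,[0,0.2,0],0]]' 45
python3 -m pendant '[[-1,[0,0.02,0],0],[-1,[0,0.04,0],0],[-1,[0,0.06,0],0],[-1,[0,0.08,0],0],[-1,[0,0.1,0],0],[-1,[0,0.1,0],0]]' 45
python3 go.py 642.4 197.6 59.5 87.66
python3 - <<'E'
from rig import vision
import cv2,pickle
s=vision.snapshot("scene")
cv2.imwrite("pics/s3.png",cv2.resize(s["image"][170:400,210:400,::-1],None,fx=2.5,fy=2.5,interpolation=cv2.INTER_CUBIC))
E
```

```text
time: 7.37
ee_pos: [635.7, 43.5, 59.4]
tcp_rot: [0.02, 1.0, -0.0, -0.0]
contact_force: [-0.1, -0.1, -2.4]
width: 21.9
grip_force: 45.0
time: 7.87
ee_pos: [637.4, 84.4, 59.4]
tcp_rot: [0.02, 1.0, 0.0, 0.0]
contact_force: [0.4, -1.0, -2.2]
width: 21.7
grip_force: 45.0
rows [-1.100e-03  2.834e-01 -1.000e-04] spin 0.0006 | pos [637.4  84.4  59.4] yaw 87.72 w 21.7 t 7.87 j6 -1.42
```

View pics/s3.png

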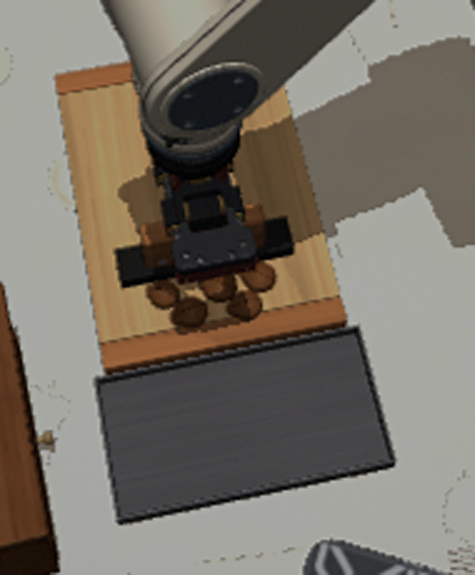

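All five shells, around (163,293), (190,312), (217,287), (245,304) and (260,277), are gathered ahead of the foot. I'll push on over the edge.

```bash

python3 -m pendant '[[-1,[0,0.02,0],0],[-1,[0,0.04,0],0],[-1,[0,0.06,0],0],[-1,[0,0.08,0],0],[-1,[0,0.1,0],0],[-1,[0,0.12,0],0],[-1,[0,0.14,0],0],[-1,[0,0.16,0],0],[-1,[0,0.18,0],0],[-1,[0,0.2,0],0]]' 45
python3 -m pendant '[[-1,[0,0.02,0],0],[-1,[0,0.04,0],0],[-1,[0,0.06,0],0],[-1,[0,0.08,0],0],[-1,[0,0.08,0],0],[-1,[0,0.08,0],0]]' 45
python3 go.py 642.4 197.6 59.5 87.66
python3 - <<'E'
from rig import vision
import cv2,pickle
s=vision.snapshot("scene")
cv2.imwrite("pics/s4.png",cv2.resize(s["image"][170:400,210:400,::-1],None,fx=2.5,fy=2.5,interpolation=cv2.INTER_CUBIC))
E
```

```text
time: 8.75
ee_pos: [640.6, 163.5, 59.4]
tcp_rot: [0.02, 1.0, -0.0, 0.0]
contact_force: [1.0, -0.3, -1.8]
width: 21.7
grip_force: 45.0
time: 9.25
ee_pos: [641.8, 195.1, 59.3]
tcp_rot: [0.02, 1.0, -0.0, -0.0]
contact_force: [-0.4, 0.0, -2.7]
width: 22.0
grip_force: 45.0
rows [-0.0012  0.0063 -0.0004] spin 0.0005 | pos [641.8 195.1  59.3] yaw 87.71 w 22.0 t 9.25 j6 -1.25
```

View pics/s4.png

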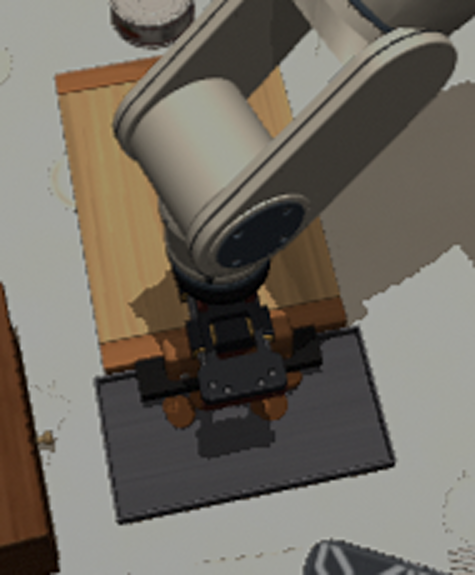

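Two shells are visible in the tray at (180,412) and (272,405), and the gripper hides the rest. I'll lift straight up and go back over the board centre.

```bash

python3 -m pendant '[[-1,[0,0.006,-0.03],0],[-1,[0,0.006,-0.07],0],[-1,[0,0.006,-0.12],0],[-1,[0,-0.06,-0.15],0],[-1,[0,-0.14,-0.15],0],[-1,[0,-0.22,-0.15],0],[-1,[0,-0.3,-0.15],0],[-1,[0,-0.38,-0.15],0],[-1,[0,-0.46,-0.15],0],[-1,[0,-0.5,-0.15],0]]' 45
python3 go.py 628 -30 60 87.66
python3 - <<'E'
from rig import vision
import cv2,pickle
s=vision.snapshot("top");pickle.dump(s,open("t5.pkl","wb"))
a=s["image"][152:328,184:360,::-1]
s=vision.snapshot("scene")
b=s["image"][200:376,220:396,::-1]
import numpy as np
cv2.imwrite("pics/s5.png",cv2.resize(np.hstack([a,b]),None,fx=2.27,fy=2.27,interpolation=cv2.INTER_CUBIC))
E
```

```text
time: 10.13
ee_pos: [633.5, -8.9, 120.5]
tcp_rot: [0.022, 1.0, -0.0, 0.0]
contact_force: [-0.2, 0.2, -3.1]
width: 21.6
grip_force: 45.0
rows [ 0.0116 -0.0532  0.1513] spin -0.0015 | pos [633.5  -8.9 120.5] yaw 87.53 w 21.6 t 10.13 j6 -1.56
```

View pics/s5.png

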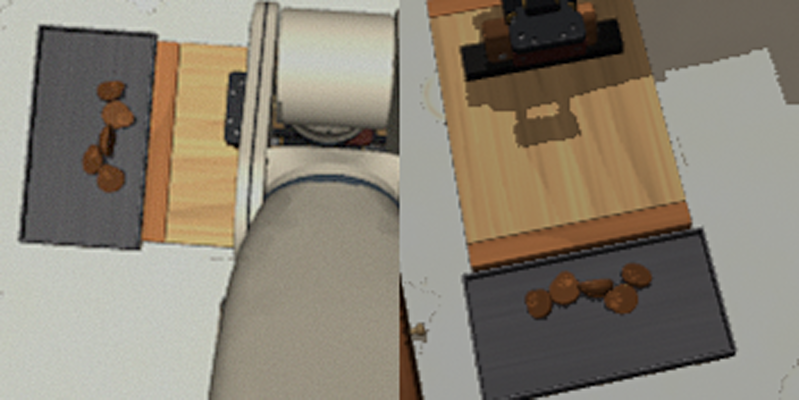

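All five shells are in the tray, well inside its walls (left panel columns 83–132, tray 22–156). One stands on edge between the others. Next I'll place the scraper near the board centre.

```bash

python3 -m pendant '[[-1,[0,-0.053,0.05],0],[-1,[0,-0.053,0.1],0],[-1,[0,-0.053,0.13],0],[-1,[0,-0.053,0.145],0],[-1,[0,-0.053,0.15],0],[-1,[0,-0.053,0.153],0],[-1,[0,-0.053,0.154],0],[-1,[0,-0.053,0.155],0],[-1,[0,-0.053,0.155],0]]' 45
python3 go.py 628 -30 58.5 87.66
```

```text
time: 10.98
ee_pos: [633.4, -25.8, 58.5]
tcp_rot: [0.02, 1.0, 0.0, 0.001]
contact_force: [-2.0, 4.0, 3.5]
width: 21.6
grip_force: 45.0
rows [ 0.0132 -0.011   0.    ] spin 0.0001 | pos [633.4 -25.8  58.5] yaw 87.67 w 21.6 t 10.98 j6 -1.59
```

Contact with the board is light (about 6 N up). I'll release and retreat.

```bash

python3 -m pendant '[[-0.4,[0,0,0],0],[-0.2,[0,0,0],0],[0,[0,0,0],0],[0.2,[0,0,0],0],[0.5,[0,0,0],0],[1,[0,0,0],0],[1,[0,0,0],0],[1,[0,0,0],0],[1,[0,0,0],0],[1,[0,0,0],0]]'
python3 -m pendant '[[1,[0,0,-0.04],0],[1,[0,0,-0.1],0],[1,[0,0,-0.2],0],[1,[0,0,-0.3],0],[1,[0,0,-0.4],0],[1,[0,0,-0.45],0],[1,[0,0,-0.45],0],[1,[0,0,-0.45],0],[1,[0,0,-0.45],0],[1,[0,0,-0.45],0]]'
python3 - <<'E'
from rig import vision
import cv2
s=vision.snapshot("scene")
cv2.imwrite("pics/s6.png",cv2.resize(s["image"][90:420,150:520,::-1],None,fx=1.8,fy=1.8,interpolation=cv2.INTER_CUBIC))
E
```

```text
time: 11.82
ee_pos: [632.9, -26.5, 57.4]
tcp_rot: [0.02, 1.0, -0.0, 0.0]
contact_force: [0.5, 0.5, 0.3]
width: 82.7
grip_force: 0.0
time: 12.65
ee_pos: [631.7, -26.3, 235.4]
tcp_rot: [0.02, 1.0, 0.0, -0.002]
contact_force: [0.3, 0.8, -0.9]
width: 87.8
grip_force: 0.0
```

View pics/s6.png

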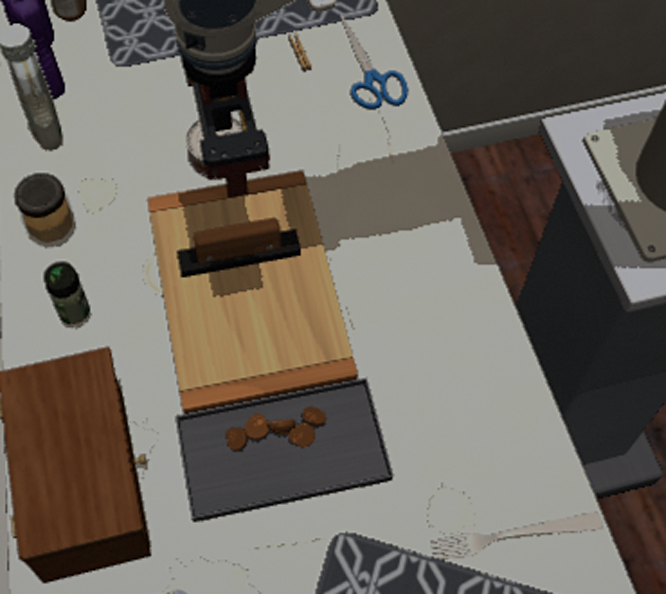

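The scraper stands upright on the board at (238,250), the shells are in the tray at (235–315, 415–437), the bystanders are in place, and the gripper is clear.

```bash
python3 -c "
from rig import hand_in
print(hand_in())"
```

```text
the job is handed in; nothing more can be done
None
```

I handed in the job: all five shells are in the tray, the scraper stands upright and released on the cleared board, and the tin, fork and peg look undisturbed; the hand-in returned no verdict.

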